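# Clear the pot off the welding jig and load it

## Robot

A 6-joint arm with a two-finger parallel gripper is mounted at the origin on the work surface. World frame = base frame: x ahead of the robot, y to its left, z up, the work surface at z = 0. Lengths are in m, angles in rad, forces in N, time in s.
With the tool pointing down it reaches from about 0.35 to 0.775 m from the base axis. Payload 7.3 kg.
Tool frame: the origin (TCP) lies where the fingers leave the gripper's body, on its centre line; the fingertips stand 66 mm ahead of it and the grasp point (between the pads) lies 47 mm ahead of it; z points along the fingers, y is the line along which they close (so a half turn about z gives the same grasp; the last joint's range is limited). The gripper opens to 92 mm and grips with 3 to 60 N. Pads are 19 mm wide; open, the fingers measure 130 mm over their backs; the gripper's body (75 mm by 190 mm) begins 47 mm behind the grasp point.
Start: joints at [-1.408, 0.342, 1.524, -0, 1.275, -0.146], TCP at [0.16, -0.5, 0.292] pointing down, gripper open.
Joint ranges: [-2.53, 2.53], [-0.77, 2.02], [0.04, 2.7], [-1, 4.14], [0.28, 2.66], [-3.11, 3.11]. Speed limits (rad/s): [2.57, 2.57, 3.14, 3.14, 3.14, 3.14].

## Interface

Orientations are given as a unit quaternion [x, y, z, w].
In Python, from rig import r gives the robot as it stands. Calls block until the motion is done:
- r.move_ptp(position, orientation): joint-space move of the TCP to a pose.
- r.move_linear(position, rotation=None, rate=0.15, f_stop=None): straight line of the TCP; rotation=None keeps the orientation; rate is the mean speed in m/s. With f_stop (N) it stops when the force on the tool has changed by that much, and returns True; else False.
- r.move_j(angles): joint-space move.
- r.gripper_to(opening, effort=None): opening from 0.0 (shut) to 1.0 (fully open); effort is the grip in N (None keeps the last); returns when the fingers have stopped.
- r.dwell(seconds).
- r.solve_ik(position, orientation): joint angles nearest the present ones, or None.
- r.state(): the state.
- r.grab_frame(name): name is "side" or "top" or "wrist"; returns a dict with "frame" (400x640x3 uint8, red, green, blue), "K" (3x3 intrinsics, pixels), "R" (3x3) and "t" (3): a world point X has camera coordinates R X + t; the wrist camera has in their place "T_tool_cam" (4x4, takes a point from camera to tool coordinates, whose origin is the TCP and whose axes are the flange's). Camera axes: x right, y down, z forward; pixel columns grow to the right and rows downward; lengths in m; the calibration is good to about 2 mm. A picture is of the moment at which its call begins: read the wrist's pose just before it. There is no depth.
A pose or a line that the arm cannot do raises r.PlanningError and nothing moves.
- r.close_job(): hands the job in; it is judged then, once.
The state is a dict: "clock": time; "joint_positions": joint angles; "dq": joint speeds; "joint_torque": joint torques, N m; "tool_pos": TCP position; "tcp_rot": TCP orientation; "force": force on the tool from outside, world axes, zero at the start; "torque": the same for the moment, N m; "finger_gap": opening from 0.0 (shut) to 1.0 (fully open); "gripper_force": force on a finger pad.
Only numpy, scipy, OpenCV 4.12 (cv2) and the standard library are available. Lean on these libraries where they do the work, as an engineer would, in place of code of your own. Each camera call takes 0.05 s, during which the arm holds its last target. There are 200 camera calls.

## Task

The steel pot with the arched handle has been left perched on the post of the welding jig. Lift it off, keep it upright and set it down gently, standing wholly on the fireclay tile; then load the jig: first the wide flange, plate side down, then the plain collar on top of it, both slid down the post fully home. Leave the other things on the bench where they are.

Things in the scene. Friction and masses are not known exactly. Their poses are not given: they have to be found in the camera images.
- pot: round open steel pot, 92 mm diameter, 110 mm high, 0.34 to 0.6 kg, fixed arched handle over its mouth topping out at 159 mm. Origin: centre of its underside, z up; y along the handle's bar. Its bottom 25 mm is a hollow foot (inside 86 mm wide), hung loosely over the jig's post; its floor, 25 mm above the origin, rests on the post's top: lift it over 25 mm to free it. It stands on the foot's rim.
- pot_grip (a point): centre of the handle's straight black bar, 150 mm above the pot's origin; the bar is 92 mm long along the pot's y, 16 mm wide along the pot's x and 18 mm high; open underneath (the pot's rim is 31 mm below the bar); pinch it across the pot's x from above
- tile: fixed flat square light grey fireclay tile, 140 x 140 mm, 8 mm thick, lying on the bench. Origin: centre of its underside, sides along its x and y. The pot is to stand on it.
- jig: fixed welding jig: round grey base plate, 120 mm diameter and 12 mm thick, with an upright steel post of 40 mm diameter in its centre, the post's top 87 mm above the bench, its last 8 mm tapering to 30 mm diameter. Origin: centre of the base's underside, z up along the post. Fully home means the flange lies flat on the base plate and the collar flat on the flange's hub.
- flange: loose aluminium flange, about 0.36 kg: plate of 110 mm diameter and 10 mm thick, with a plain round hub of 62 mm outside diameter rising from it to 40 mm above its underside, a 46 mm through hole along the axis. Origin: centre of the plate's underside, z up through the hub. Lies plate down on the bench; grip it on the outside of the hub.
- collar: loose aluminium collar (plain tube), about 0.14 kg: 62 mm outside diameter, 46 mm hole, 36 mm high, either end up, standing on end on the bench. Origin: centre of its underside, z along its axis. A steel bracket stands close on the side its own x axis points to, about 16 to 25 mm from its wall.
- collar_mid (a point): centre of the collar, 18 mm from either end
- bracket_a: bystander: loose steel bracket beside the collar, base 50 mm (its x) by 100 mm (its y), with two upright ribs, 60 mm high. Origin: centre of its underside.
- bracket_b: bystander: a second bracket, same sizes. Origin: centre of its underside.
- spray: bystander: white spray can, upright, 52 mm diameter, 190 mm high, loose, near the jig. Origin: centre of its underside.
- jar: bystander: closed white jar, upright, 60 mm diameter, 150 mm high, loose, near the jig. Origin: centre of its underside.
- hammer: bystander: hammer lying on the bench beyond the jig, about 260 mm long along its x, under 30 mm high. Origin: centre of its underside.
- brush: bystander: brush lying on the bench on the near right of the jig, about 200 mm long along its x, under 30 mm high. Origin: centre of its underside.
- magnet: bystander: flat square magnet block, 90 x 90 mm, 26 mm high. Origin: centre of its underside.
There are look-alikes about, which are no part of the job. What is shaped like the pot but green or purple is not meant.

How it is judged:
On the way, in this order (a step that is already met when the one before it is completed fails the run):
1. the pot stands upright on the tile, let go (x of pot in the frame of tile between -0.028 and 0.028 m and y of pot in the frame of tile between -0.028 and 0.028 m and z of pot in the frame of tile between 0.003 and 0.013 m and angle between pot's own z axis and vertical below 0.08 rad and contact force between the fingers and pot below 0.2 N and linear speed of pot below 0.02 m/s), for 0.2 s.
2. the flange lies home on the jig's base, let go (horizontal distance between flange and jig below 0.006 m and angle between flange's own z axis and vertical below 0.06 rad and z of flange in the frame of jig between 0.008 and 0.016 m and contact force between the fingers and flange below 0.2 N and linear speed of flange below 0.02 m/s), for 0.2 s.
3. the collar lies home on the flange, let go (horizontal distance between collar_mid and jig below 0.006 m and z of collar_mid in the frame of jig between 0.065 and 0.075 m and angle between the z axis of collar and the z axis of jig, either way round below 0.08 rad and contact force between the fingers and collar below 0.2 N and linear speed of collar below 0.02 m/s), for 0.2 s.
At the end, for the whole second after the job is handed in: Pot upright (0.08 rad) on the tile, its centre within 28 mm of the tile's along each side; flange plate down on the jig's base, collar on the flange's hub, both round the post within 6 mm of its axis, within 4 and 5 mm of home height, level; all released and at rest (all of step 1 and all of step 2 and all of step 3); the robot touches nothing.
It fails at once if the pot is tipped by more than 0.4 rad (angle between pot's own z axis and vertical above 0.4 rad).
It fails at once if the pot is dropped: it falls free of the fingers faster than 0.5 m/s (about 13 mm of fall) (contact force between the fingers and pot below 0.05 N and linear speed of pot above 0.5 m/s).
It fails at once if a bystander (bracket, spray can, jar, hammer, brush or magnet) is shifted by more than 20 mm (distance of any of bracket_a, bracket_b, spray, jar, hammer, brush, magnet from where it was at the start of the episode above 0.02 m).
It also fails if it takes over 72 s, if anything falls off the work surface, if the arm or the gripper's body presses on something with over 40 N, if the wrist force passes 120 N, or if a joint passes its speed limit or range.

## Working session

There is one attempt and no reset: what is moved stays moved. The work goes in short steps, each a Python script; the robot and the scene stay as the last script left them, time stands still between calls to the robot, and variables do not carry over. Pictures are saved under pics/ and viewed, at most 10 in all, crops included, and the job is handed in when it is done.

```bash
ls; mkdir -p pics
cat > h.py <<'E'
import numpy as np, cv2
from rig import r
def save(n,f): cv2.imwrite('pics/'+n,cv2.cvtColor(f,cv2.COLOR_RGB2BGR))
def ray(c,uv):
    R=np.array(c['R']);t=np.array(c['t']).ravel();K=np.array(c['K'])
    return -R.T@t, R.T@np.linalg.inv(K)@np.array([uv[0],uv[1],1.])
def onz(c,uv,z):
    o,d=ray(c,uv); return o+d*(z-o[2])/d[2]
E
python3 - <<'E'
from h import *
import pickle
for n in ['top','side']:
    c=r.grab_frame(n); pickle.dump(c,open(n+'.pkl','wb')); save(n+'.png',c['frame'])
    print(n,-np.array(c['R']).T@np.array(c['t']).ravel(),np.array(c['R']).round(2).tolist(),np.array(c['K']).tolist())
print(r.state()['tcp_rot'], r.grab_frame('wrist')['T_tool_cam'])
E
```

```text
pics
top [0.38701571 0.03012521 1.17125504] [[0.01, -1.0, -0.0], [-0.99, -0.01, -0.16], [0.16, 0.01, -0.99]] [[379.5291397768662, 0.0, 323.1544856501927], [0.0, 379.5291397768662, 201.50700639005197], [0.0, 0.0, 1.0]]
side [0.32456763 0.99265768 1.31915885] [[-0.98, -0.21, -0.02], [-0.15, 0.75, -0.64], [0.15, -0.62, -0.77]] [[444.86816535623376, 0.0, 314.84851327408023], [0.0, 444.86816535623376, 199.65200689008878], [0.0, 0.0, 1.0]]
[ 9.88107375e-01  1.53763932e-01  5.12550119e-06 -6.84085974e-04] [[ 1.19524371e-03 -9.56251419e-01 -2.92543665e-01  7.96772789e-02]
 [ 9.99998996e-01  1.36544261e-03 -3.77598063e-04  4.84004199e-05]
 [ 7.60530269e-04 -2.92542920e-01  9.56252091e-01 -9.26554988e-02]
 [ 0.00000000e+00  0.00000000e+00  0.00000000e+00  1.00000000e+00]]
```

View pics/top.png

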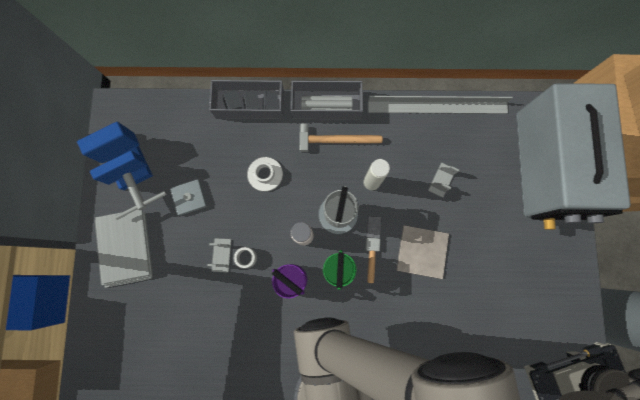

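View pics/side.png

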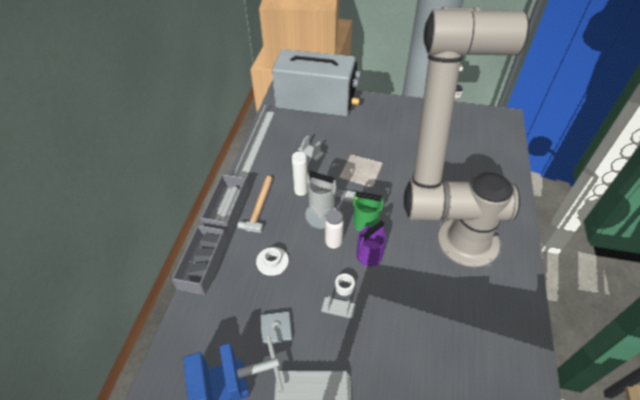

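The top view shows these pot-like candidates:
- Steel pot at (340,210), which is on the jig.
- Green pot at (340,270) and purple pot at (290,281), both decoys.

The other things are:
- **Job parts:** flange at (265,174), collar at (245,258) with bracket_a at (221,255) on its left, and tile at (424,252).
- **Bystanders:** spray (376,174), jar (302,234), hammer (340,138), brush (373,250), bracket_b (444,180) and magnet (187,197).

I choose the grey steel pot and will check it in a close crop.

Run:
```python
from h import *
import pickle
c=pickle.load(open('top.pkl','rb'))
a=c['frame'][140:300,205:460]
save('crop1.png',cv2.resize(a,None,fx=3.1,fy=3.1,interpolation=cv2.INTER_CUBIC))
for n,uv,z in [('grip',(341.5,205),.222),('jigbase',(339,217),.012),('green',(340,270),.15),('tile',(424,252),.008),('flange',(265,174),.03),('collar',(245,257.5),.036),('spray',(380,166),.19),('jar',(301,233),.15),('purp',(290,281),.15),('brA',(221,255),.03),('brush',(374,240),.02)]:
    print(n,onz(c,uv,z).round(3))
```

```text
grip [ 0.53  -0.011  0.222]
jigbase [ 0.525 -0.012  0.012]
green [ 0.367 -0.01   0.15 ]
tile [ 0.42  -0.271  0.008]
flange [0.654 0.217 0.03 ]
collar [0.399 0.267 0.036]
spray [ 0.641 -0.114  0.19 ]
jar [0.464 0.095 0.15 ]
purp [0.337 0.122 0.15 ]
brA [0.406 0.34  0.03 ]
brush [ 0.455 -0.118  0.02 ]
```

View pics/crop1.png

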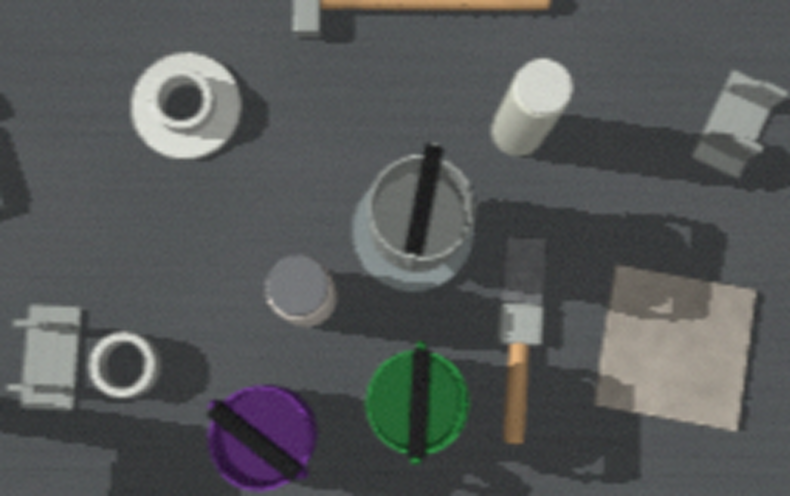

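The crop confirms it: the grey steel pot has its black bar from crop (432,148) to (415,252), it sits on the light-grey jig base at (412,235), and it is neither green nor purple. The bar runs nearly along world x. I'll move above it for a closer wrist look.

```bash
cat >> h.py <<'E'
from scipy.spatial.transform import Rotation as Ro
def q(deg):
    a=np.radians(deg)/2; return [np.cos(a),np.sin(a),0,0]
def wrist():
    s=r.state(); T=np.eye(4); T[:3,:3]=Ro.from_quat(s['tcp_rot']).as_matrix(); T[:3,3]=s['tool_pos']
    c=r.grab_frame('wrist'); M=np.linalg.inv(T@np.array(c['T_tool_cam'])); c['R']=M[:3,:3]; c['t']=M[:3,3]
    return c
def proj(c,X):
    p=c['K']@(c['R']@np.array(X)+c['t']); return p[:2]/p[2]
E
python3 - <<'E'
from h import *
import pickle
c=pickle.load(open('top.pkl','rb'))
e=[onz(c,p,.221) for p in [(344.4,187.7),(338.9,221.3)]]; d=e[0]-e[1]
print(e,np.degrees(np.arctan2(d[1],d[0])),np.linalg.norm(d))
r.move_ptp([.53,-.011,.40],q(-9)); 
c=wrist(); pickle.dump(c,open('w1.pkl','wb')); save('w1.png',c['frame']); print(r.state()['clock'],r.state()['joint_positions'])
E
```

```text
[array([ 0.57511849, -0.01829015,  0.221     ]), array([ 0.48895349, -0.00445823,  0.221     ])] -9.119785817619166 0.0872681452303987
2.425 [-1.66701679e-01  2.93026963e-01  1.30053704e+00 -1.99315233e-04
  1.54839919e+00  1.56221773e+00]
```

View pics/w1.png

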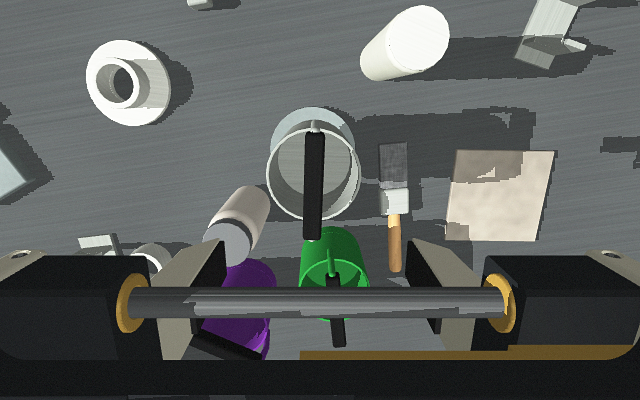

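The wrist view shows the black bar from (315,131) to (312,239) over the steel pot, the tile's corners at (457,150), (557,150), (534,241) and (445,241), and the flange at (125,84). Next I'll measure the bar and grasp it.

Run:
```python
from h import *
import pickle
c=pickle.load(open('w1.pkl','rb'))
m=(c['frame'].max(2)<45).astype(np.uint8); m[:,:290]=0;m[:,340:]=0;m[:118]=0;m[243:]=0
n,l,s,ce=cv2.connectedComponentsWithStats(m); k=1+s[1:,4].argmax(); print(s[k])
rc=cv2.minAreaRect(np.argwhere(l==k)[:,::-1].astype(np.float32)); b=cv2.boxPoints(rc)
P=np.array([onz(c,p,.221) for p in b]); print(b.round(1).tolist(),P.round(4).tolist(),P.mean(0))
for z,L in [(.008,[(457,150),(557,150),(534,241),(445,241)])]:
    T=np.array([onz(c,p,z) for p in L]); print('tile',T.round(3).tolist(),T.mean(0))
# flange hole/top: bright blob
f=c['frame'].astype(int);
```

```text
[ 303  131   22  109 2029]
[[302.1000061035156, 238.89999389648438], [305.1000061035156, 130.89999389648438], [324.6000061035156, 131.39999389648438], [321.5, 239.5]] [[0.4933, 0.0059, 0.221], [0.5831, -0.0118, 0.221], [0.5803, -0.0267, 0.221], [0.4902, -0.0105, 0.221]] [ 0.53672111 -0.01073791  0.221     ]
tile [[0.503, -0.21, 0.008], [0.481, -0.35, 0.008], [0.344, -0.322, 0.008], [0.365, -0.187, 0.008]] [ 0.4232844  -0.26717789  0.008     ]
```

Run:
```python
from h import *
p=np.array([.5367,-.0107]); Q=q(-10.7)
r.move_ptp([*p,.30],Q)
print(r.move_linear([*p,.259],rate=.1,f_stop=8))
r.gripper_to(0.0,40); s=r.state(); print(s['finger_gap'],s['gripper_force'],s['force'])
r.move_linear([*p,.335],rate=.1); s=r.state(); print(s['finger_gap'],s['gripper_force'],s['force'],s['torque'],s['clock'])
c=wrist(); save('w2.png',c['frame'])
```

```text
False
0.17132224737064372 39.99402344226837 [ 0.50883218 -0.42501064 -0.05684572]
0.17566414970585623 39.99282896518707 [-0.23504245 -0.86687742 -5.1791402 ] [0.07806495 0.01478545 0.00197849] 5.5417
```

View pics/w2.png

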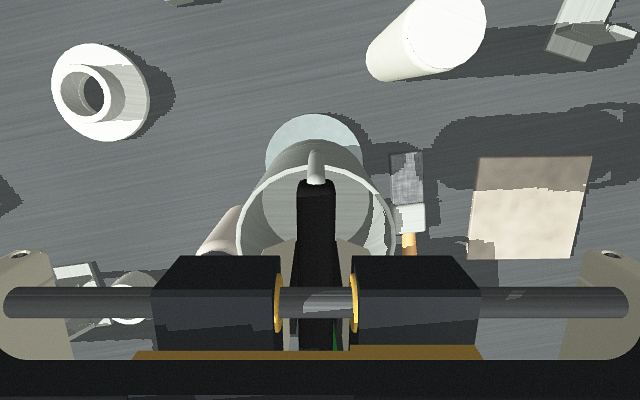

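The pot (about 0.53 kg) is held upright and clear of the post. I'll carry it to the tile.

Run:
```python
from h import *
t=[.4232,-.267]
r.move_linear([*t,.335],rate=.2)
r.move_linear([*t,.214],rate=.12)
hit=r.move_linear([*t,.202],rate=.02,f_stop=2.5); s=r.state(); print(hit,s['tool_pos'],s['force'],s['clock'])
r.gripper_to(0.45); r.dwell(.2); s=r.state(); print(s['force'],s['gripper_force'])
r.move_linear([*t,.33],rate=.2)
r.gripper_to(1.0)
# look over the jig
r.move_ptp([.53,-.011,.33],q(-60)); c=wrist(); save('w3.png',c['frame'])
import pickle; pickle.dump(c,open('w3.pkl','wb'))
print(r.state()['clock'],r.state()['joint_positions'])
```

```text
True [ 0.42327874 -0.26703983  0.20496209] [0.12044108 0.09819388 4.55207198] 8.7833
[ 0.24906377 -0.14742099 -0.55278804] 0.0
12.6833 [-1.66669262e-01  3.24688140e-01  1.44365408e+00 -2.51673593e-04
  1.37334431e+00  2.45173671e+00]
```

View pics/w3.png

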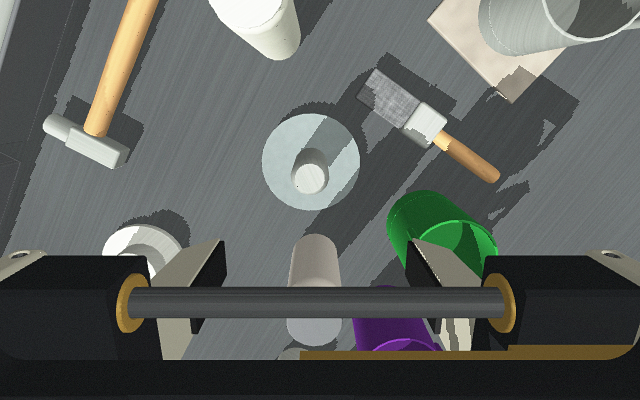

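The bare jig shows its base disc centred near (311,161) and its post top near (310,178). The pot stands on the tile, seen at upper right. I'll measure the jig and look closer at the flange.

Run:
```python
from h import *
import pickle
c=pickle.load(open('w3.pkl','rb'))
print('base',onz(c,(311,161.5),.012),'post',onz(c,(310,178),.087))
f=c['frame'].astype(int); g=f[100:220,250:370]
m=((g[:,:,2]-g[:,:,0]>8)).astype(np.uint8); 
n,l,s,ce=cv2.connectedComponentsWithStats(m); print(s[1:][s[1:,4]>200], ce[1:][s[1:,4]>200])
print(f[150,290],f[161,345],f[178,310],f[120,240],f[140,340])
print(f[175:182:3,285:335:3].mean(2).round().astype(int).tolist()); print(f[155:215:3,310].mean(1).round().tolist())
r.move_ptp([.654,.217,.30],q(-60)); c=wrist(); save('w4.png',c['frame']); pickle.dump(c,open('w4.pkl','wb')); print(r.state()['clock'],r.state()['joint_positions'])
```

```text
base [ 0.53577709 -0.01023109  0.012     ] post [ 0.53455805 -0.00791045  0.087     ]
[[  11   13   99  100 4864]] [[56.01336349 60.66694079]]
[188 201 199] [185 201 198] [225 229 221] [106 111 110] [120 130 130]
[[193, 189, 156, 174, 221, 218, 220, 225, 224, 218, 225, 224, 226, 179, 121, 195, 193], [190, 192, 166, 190, 219, 219, 217, 221, 228, 224, 222, 222, 228, 185, 122, 193, 195], [188, 194, 182, 207, 224, 220, 220, 220, 226, 226, 219, 225, 224, 167, 109, 192, 195]]
[96.0, 99.0, 116.0, 230.0, 224.0, 219.0, 222.0, 227.0, 224.0, 226.0, 222.0, 223.0, 219.0, 185.0, 190.0, 192.0, 191.0, 194.0, 198.0, 119.0]
13.7583 [ 2.06854186e-01  6.55235715e-01  9.80371804e-01 -5.63008942e-04
  1.50542222e+00  2.82671207e+00]
```

View pics/w4.png

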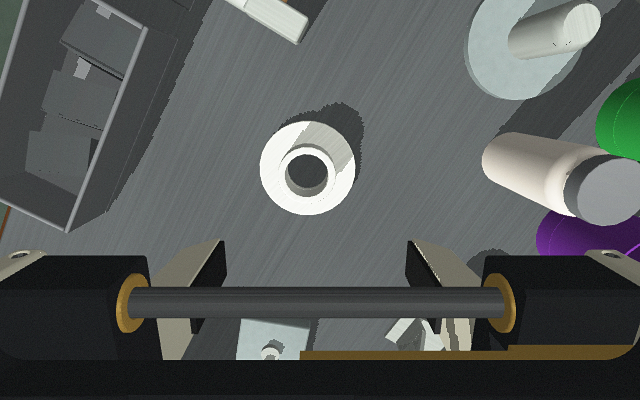

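The flange sits at about (307,168) with its bore visible and clear space all round it. I'll fit its position and grasp it.

```bash
cat >> h.py <<'E'
def disc(c,box,thr,z):
    """centre of the biggest bright blob in box (u0,v0,u1,v1), its outline's points cast onto height z and fitted by a circle"""
    from scipy.optimize import least_squares
    u0,v0,u1,v1=box; g=c['frame'][v0:v1,u0:u1].min(2)
    m=(g>thr).astype(np.uint8); n,l,s,ce=cv2.connectedComponentsWithStats(m); k=1+s[1:,4].argmax()
    h=cv2.convexHull(np.argwhere(l==k)[:,::-1].astype(np.int32)).reshape(-1,2)+[u0,v0]
    P=np.array([onz(c,p,z)[:2] for p in h])
    o=least_squares(lambda x:np.hypot(*(P-x[:2]).T)-x[2],[*P.mean(0),.03],loss='soft_l1',f_scale=.001)
    return o.x, np.abs(o.fun).max()
E
python3 - <<'E'
from h import *
import pickle
c=pickle.load(open('w4.pkl','rb'))
x,e=disc(c,(250,105,365,230),150,.010); print(x.round(4),e.round(4)); f=c['frame'].min(2)
print(f[168,250:365:5].tolist(),f[115:225:5,307].tolist())
print('hole',onz(c,(307.5,171),.04))
c3=pickle.load(open('w3.pkl','rb')); print(disc(c3,(275,155,345,205),212,.087),disc(c3,(250,105,370,220),165,.012))
E
```

```text
[0.6616 0.2225 0.0545] 0.0003
[106, 104, 253, 239, 241, 239, 245, 246, 64, 64, 62, 63, 65, 60, 65, 60, 244, 172, 184, 248, 244, 127, 57] [62, 74, 248, 177, 182, 168, 106, 239, 56, 59, 62, 62, 63, 62, 63, 109, 107, 247, 245, 246, 95, 108]
hole [0.6629613  0.21753409 0.04      ]
(array([ 0.5351341 , -0.00699169,  0.01478026]), np.float64(0.0009353224008887395)) (array([ 0.53543587, -0.00755293,  0.05912165]), np.float64(0.008417265785973162))
```

Run:
```python
from h import *
F=[.6616,.2225]; J=[.5352,-.0073]; Q=q(-68)
r.move_ptp([*F,.16],Q)
print(r.move_linear([*F,.082],rate=.08,f_stop=8))
r.gripper_to(0.0,30); s=r.state(); print(s['finger_gap'],s['gripper_force'],s['force'])
r.move_linear([*F,.26],rate=.2); r.move_linear([*J,.26],rate=.2)
r.move_linear([*J,.175],rate=.12)
s=r.state(); print('held',s['finger_gap'],s['force'],s['torque'],s['clock'],s['joint_positions'])
hit=r.move_linear([*J,.097],rate=.04,f_stop=6); s=r.state(); print(hit,s['tool_pos'],s['force'],s['torque'],s['clock'])
```

```text
False
0.6584337843220441 30.00010753981769 [-0.34379726 -0.74092517  1.44480307]
held 0.65961392398852 [ 0.90070164  0.57069153 -3.63122741] [ 0.10467056 -0.01295267  0.00174067] 19.4667 [-1.56594534e-01  4.82275834e-01  1.65569572e+00 -3.37202499e-06
  1.00231438e+00  2.60077878e+00]
False [ 0.53530765 -0.00729358  0.09718332] [ 0.50483269 -1.08037268 -3.65962414] [0.13946753 0.00177644 0.01027106] 21.5667
```

Run:
```python
from h import *
import pickle
J=[.5352,-.0073]
print(r.move_linear([*J,.0935],rate=.02,f_stop=2.5),r.state()['tool_pos'][2],r.state()['force'])
r.gripper_to(0.85); s=r.state(); print(s['gripper_force'],s['force'])
r.move_linear([*J,.25],rate=.2)
c=wrist(); pickle.dump(c,open('w5.pkl','wb'))
x,e=disc(c,(230,80,400,240),165,.022); print('flange on jig',x.round(4),e.round(4))
r.gripper_to(1.0)
r.move_ptp([.40,.265,.29],q(90)); c=wrist(); save('w6.png',c['frame']); pickle.dump(c,open('w6.pkl','wb')); print(r.state()['clock'],r.state()['joint_positions'])
```

```text
True 0.09401423969007242 [-1.20934692 -0.96055129  5.01715217]
0.0 [ 0.27020891 -0.08519697  0.23522813]
flange on jig [ 0.5374 -0.0072  0.0553] 0.0023
25.7417 [ 4.24515140e-01  2.61526062e-01  1.64617088e+00 -1.31812548e-04
  1.23395631e+00  4.25701812e-01]
```

View pics/w6.png

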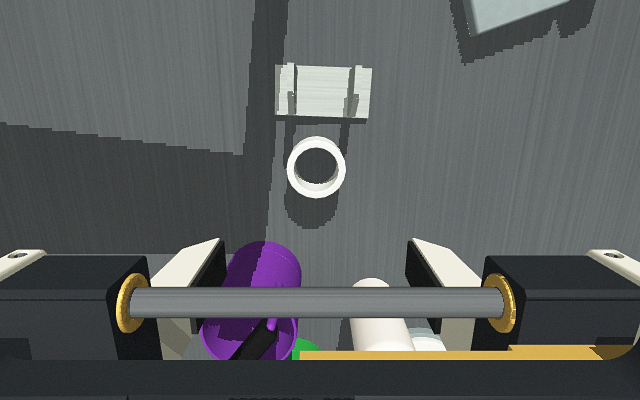

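The collar ring is at (316,167) and bracket_a is above it at (323,92). The jaw line runs parallel to the bracket's face, so the fingers pass clear of it.

Run:
```python
from h import *
import pickle
c=pickle.load(open('w6.pkl','rb'))
x,e=disc(c,(272,126,362,212),170,.036); print(x.round(4),e.round(4))
C=x[:2]; J=[.5352,-.0073]
if abs(x[2]-.031)>.002 or e>.003: raise SystemExit
r.move_ptp([*C,.14],q(90))
print(r.move_linear([*C,.071],rate=.08,f_stop=8))
r.gripper_to(0.0,25); s=r.state(); print(s['finger_gap'],s['gripper_force'],s['force'])
r.move_linear([*C,.27],rate=.2)
r.move_ptp([*J,.27],q(112)); r.move_linear([*J,.175],rate=.12)
s=r.state(); print('held',s['finger_gap'],s['force'],s['clock'])
hit=r.move_linear([*J,.1265],rate=.04,f_stop=6); s=r.state(); print(hit,s['tool_pos'],s['force'],s['torque'],s['clock'])
```

```text
[0.4009 0.2725 0.0314] 0.0016
False
0.6771706400656159 25.00014409655705 [-0.58614361  0.91298053  2.8117373 ]
held 0.680155527181448 [ 0.04410436 -0.03279305 -1.63260109] 31.2583
False [ 0.5353582  -0.0073255   0.12675837] [ 0.48552338  0.64842593 -0.88056379] [-0.00336055 -0.08762843 -0.02612651] 32.6167
```

Run:
```python
from h import *
J=[.5352,-.0073]
print(r.move_linear([*J,.1215],rate=.02,f_stop=2.5),r.state()['tool_pos'][2],r.state()['force'])
r.gripper_to(0.85); s=r.state(); print(s['gripper_force'],s['force'])
r.move_linear([*J,.30],rate=.2); r.dwell(.2)
c=wrist(); a=c['frame']
x=disc(c,(240,80,400,235),190,.088); print('collar',x)
r.move_ptp([.42,.30,.40],q(90)); t=r.grab_frame('top'); f=t['frame'][130:300,180:470]
b=cv2.resize(f,None,fx=2,fy=2,interpolation=cv2.INTER_CUBIC)
save('fin.png',np.vstack([b,cv2.resize(a[60:250,130:510],(580,250))])); print(r.state()['clock'])
```

```text
True 0.12304684917412198 [-0.72879492  0.52309413  5.49187059]
0.0 [-0.03941723 -0.80852945 -0.24547139]
collar (array([0.53076468, 0.00605835, 0.04485638]), np.float64(0.0014267538053750264))
36.025
```

View pics/fin.png

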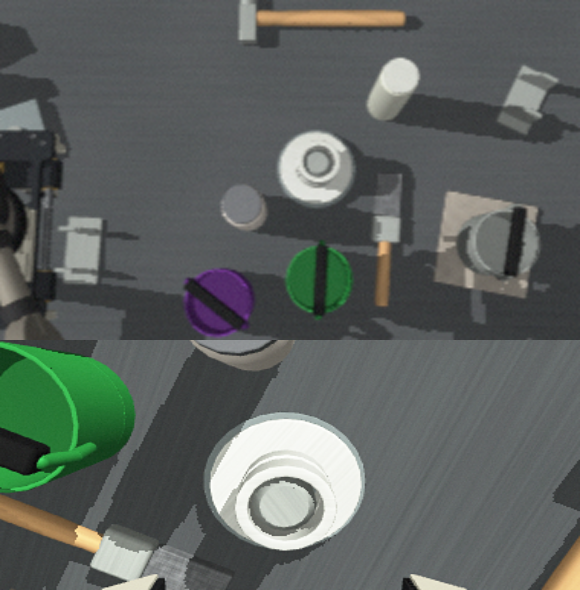

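The collar and flange are on the post at home height (contact at TCP z 0.123 m, as expected), with the post top visible in the bore near (283,503). The pot stands on the tile near (497,243), and the bystanders look unmoved. Handing in.

```bash
python3 -c "
from rig import r
print(r.close_job())"
```

```text
the job is handed in; nothing more can be done
None
```

The job is handed in at about 36 s on the robot's clock: the pot stands on the tile, the flange and then the collar are home on the jig's post, and the bystanders look undisturbed; no verdict was returned.

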